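Square the steel bench block into the corner of the bench stop

TASK

Push the flat rectangular steel bench block along the bench into the inside corner of the L-shaped wooden stop, until one long side lies flush against the long rail and one short side is up against the short rail, ready for hammering. Slide it with the fingers at a steady pace, without lifting, tipping or knocking it, and leave the other things on the bench where they are.

Things in the scene. Friction and masses are not known exactly. Their poses are not given: they have to be found in the camera images.
- block: flat rectangular bench block of bare steel, 60 mm (its x) by 90 mm (its y) and 20 mm high (z up), loose, about 0.7 to 1 kg, lying flat. Origin: centre of its underside, on the bench (z = 0). It starts on the robot's side of the long rail, right of the corner, its y within 0.4 rad of the stop's y; it slides under a push of 4 to 12 N.
- stop: L-shaped stop of two dark wooden rails fixed to the bench, 22 mm wide, 18 mm high. Origin: the inside corner, z = 0. Inner face of the long rail: plane x = 0, 260 mm from the corner along -y. Inner face of the short rail: plane y = 0, 100 mm from the corner along -x. The block belongs at -x, -y. z up; x points away from the robot, within 0.25 rad.
- seat (a point): where the block's origin lies once seated: at x = -30 mm, y = -45 mm in the stop's frame, on the bench; axes as the stop's, the block's y then along the stop's y (either way round)
- dome: round dark steel doming block, 60 mm diameter, 34 mm high, upright behind the long rail (it may change places with the spool). Leave it alone. Origin: centre of its underside
- spool: wooden spool, 40 mm diameter, 42 mm high, upright behind the long rail (it may change places with the doming block). Leave it alone. Origin: centre of its underside
- offcut: light wooden offcut 46 x 40 x 30 mm, in front of the short rail, on the robot's side. Leave it alone. Origin: centre of its underside
- ringblank: brass ring, 28 mm outside diameter, 9 mm high, lying flat on the robot's side of the corner. Leave it alone. Origin: centre of its underside
- jar: amber glass jar with steel cap, 52 mm diameter, 65 mm high, upright, left of the short rail. Leave it alone. Origin: centre of its underside
- hammer: small hammer 230 mm long, lying, its handle towards the robot, right of the steel block. Leave it alone. Origin: on its underside, about the middle of its length
- clamp: wooden ring clamp 130 x 30 x 26 mm with a brass band, lying, far left. Leave it alone. Origin: centre of its underside
Mind the look-alikes: they are no part of the job. There is more than one size of the block; the one meant has the size given above.

How it is judged:
By the outcome, as a careful person would: the job done as asked, in the order asked, and still so for the second after the job is handed in, with the robot touching nothing.
It also fails if it takes over 48 s, if anything falls off the work surface, if the arm or the gripper's body presses on something with over 40 N, if the wrist force passes 120 N, or if a joint passes its speed limit or range.

ROBOT

A 6-joint arm with a two-finger parallel gripper is mounted at the origin on the work surface. World frame = base frame: x ahead of the robot, y to its left, z up, the work surface at z = 0. Lengths are in m, angles in rad, forces in N, time in s.
With the tool pointing down it reaches from about 0.35 to 0.775 m from the base axis. Payload 7.3 kg.
Tool frame: the origin (TCP) lies on the front face of the gripper's body, between the roots of the fingers; the fingertips stand ahead of it and the grasp point (between the pads) lies 47 mm ahead of it (finger_overhang is the z of the fingertips in the tool frame, in m); z points along the fingers, y is the line along which they close (so a half turn about z gives the same grasp; the last joint's range is limited). The gripper opens to 92 mm and grips with 3 to 60 N. Pads are 19 mm wide; open, the fingers measure 130 mm over their backs; the gripper's body (75 mm by 190 mm) begins 47 mm behind the grasp point.
Start: joints at [-1.357, 0.342, 1.524, -0, 1.275, -0.146], TCP at [0.185, -0.491, 0.292] pointing down, gripper open.
Joint ranges: [-2.53, 2.53], [-0.77, 2.02], [0.04, 2.7], [-1, 4.14], [0.28, 2.66], [-3.11, 3.11]. Speed limits (rad/s): [2.57, 2.57, 3.14, 3.14, 3.14, 3.14].

INTERFACE

Orientations are given as [roll, pitch, yaw] about the fixed x, y, z axes, in that order (R = Rz(yaw) Ry(pitch) Rx(roll)).
In Python, from cell import * gives the robot as it stands. The module is installed in compiled form; this text tells all that it offers.
- The arm moves only by the tool arm_command, never from a script. Its argument "series" is a list of rows, each an object of numbers: "x", "y", "z": the shift along the tool's x, y, z in mm; "rx", "ry", "rz": the turn, a rotation vector about the tool's x, y, z in degrees. A call has 1 to 20 rows; each row is the pose to reach, as a shift and turn from the pose commanded when the call began, along the tool's axes at that moment; what a row does not reach only later rows make up. A row lasts 1/10 s, in which the tool goes at most 50 mm and 8.59 degrees, less where a joint would pass 70% of its speed; a pose out of reach is approached as far as the arm can. A call with a gripper value outside its range is refused whole. "hand" is the finger opening in mm, from 0 to 91.8, set as the call begins (left out, the last holds). The fingers move at their own pace and stop on an object; "squeeze" is the grip in N (left out, the last holds). Time passes only in rows, so rows that repeat a pose let the fingers close. It gives the time, the measured TCP pose, the force, the opening and the grip force at its end, in the units of the state.
- observe(): the state, without advancing time (a new reading comes with each control period).
- read_camera(name): name is "scene" or "top" or "wrist"; returns a dict with "pixels" (384x512x3 uint8, blue, green, red), "K" (3x3 intrinsics, pixels), "rvec" (rotation vector, rad) and "tvec" (3), from world to camera coordinates, as OpenCV has them. Camera axes: x right, y down, z forward; pixel columns grow to the right and rows downward; lengths in m; the calibration is good to about 2 mm. A picture is of the moment at which its call begins. There is no depth.
- hand_in(): hands the job in; it is judged then, once.
Trained networks look in a picture, given as the dict that the camera call returned (one of the last four; its "shot" number tells which), for a name from the list of things; names that differ only in an ending like _2 or _b are one class to them, and where a whole thing is asked for, a point or a joint stands for the part that bears it (a point fixed in the world has none). Each returns a list of dicts, best first, with "confidence" (0 to 1); they miss things now and then, are a little off and sometimes report something else, mostly with a low value. They report only what shows in the picture. A call takes as long as a camera call. They do not tell look-alikes from the thing itself.
- boxes_of(picture, query): "point" ([x, y, z] in m, in world coordinates, good to about 4 mm: the middle of the surface that is visible of it).
- trace(picture, query): "pixels" (384x512 bool, what is visible of it).
- mark_of(picture, query): "point" ([x, y, z] in m, in world coordinates, good to about 4 mm: a listed point, or the origin of a listed thing).
The state is a dict: "time": time; "qpos": joint angles; "qvel": joint speeds; "joint_efforts": joint torques, N m; "tool_pos": TCP position; "tool_rot": TCP orientation; "contact_force": force on the tool from outside, world axes, zero at the start; "torque": the same for the moment, N m; "opening": finger opening in m; "grip_force": force on a finger pad.
Only numpy, scipy, OpenCV 4.12 (cv2) and the standard library are available. Lean on these libraries where they do the work, as an engineer would, in place of code of your own. Each camera call takes 0.05 s, during which the arm holds its last target. There are 200 camera calls.

## Working session

There is one attempt and no reset: what is moved stays moved. The work goes in short steps, Python scripts to look and compute and a tool call to move; the robot and the scene stay as the last step left them, time stands still between calls to the robot, and variables do not carry over. Pictures are saved under pics/ and viewed, at most 10 in all, crops included, and the job is handed in when it is done.

Besides the shell and the picture viewer there is one more tool, called after ">>>" as name(argument=value, ...), one argument or row to a line, values as JSON. arm_command: Moves the arm, as the interface text tells. Its arguments: {"type":"object","properties":{"series":{"type":"array"},"hand":{"type":"number"},"squeeze":{"type":"number"}},"required":["series"]}

```bash
mkdir -p pics; python3 - <<'E'
from cell import *
import cv2,numpy as np
s=observe(); print(s['time'],s['tool_pos'],s['tool_rot'],s['opening'])
try: print(finger_overhang)
except Exception as e: print(e)
for n in ("top","scene"):
    p=read_camera(n); cv2.imwrite(f"pics/{n}0.png",p["pixels"])
    for q in ["block","stop","seat","offcut","ringblank","hammer","jar","dome","spool"]:
        print(n,q,[(np.round(d['point'],3).tolist(),round(d['confidence'],2)) for d in mark_of(p,q)][:4])
E
```

```text
0.0 [ 0.18478867 -0.49106336  0.29153164] [-3.14001984e+00 -1.96421566e-04  3.59813347e-01] 0.09215714676515824
0.0655
top block [([0.755, -0.304, -0.002], 0.93), ([0.529, -0.07, 0.001], 0.86), ([0.358, -0.01, -0.001], 0.83)]
top stop [([0.621, 0.083, -0.0], 0.96), ([0.683, -0.138, -0.004], 0.73)]
top seat [([0.591, 0.047, 0.004], 0.8)]
top offcut [([0.442, 0.137, -0.002], 0.88)]
top ringblank [([0.503, 0.063, -0.001], 0.56)]
top hammer [([0.517, -0.267, -0.004], 0.92)]
top jar [([0.579, 0.185, 0.0], 0.87)]
top dome [([0.684, -0.139, -0.001], 0.88)]
top spool [([0.668, 0.02, 0.002], 0.73)]
scene block [([0.527, -0.077, -0.002], 0.88), ([0.359, -0.009, -0.005], 0.65), ([0.757, -0.307, -0.001], 0.58), ([0.59, 0.044, 0.001], 0.5)]
scene stop [([0.619, 0.088, -0.001], 0.77)]
scene seat [([0.589, 0.044, -0.0], 0.73), ([0.683, -0.138, -0.003], 0.19)]
scene offcut [([0.441, 0.144, -0.002], 0.74)]
scene ringblank []
scene hammer [([0.516, -0.268, -0.002], 0.63)]
scene jar []
scene dome [([0.686, -0.137, -0.001], 0.88)]
scene spool []
```

View pics/top0.png

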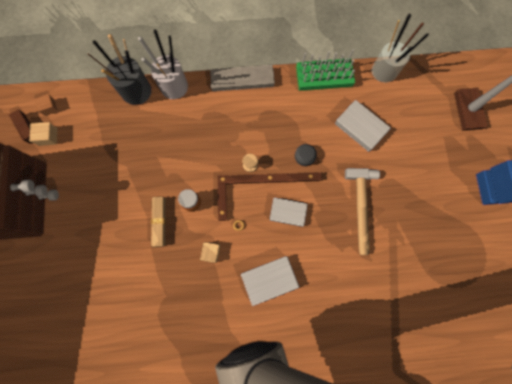

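```bash
cat > h.py <<'E'
from cell import *
import cv2,numpy as np
def plane(p,uv,z):
    R=cv2.Rodrigues(np.array(p["rvec"],float))[0]; t=np.array(p["tvec"],float).reshape(3)
    u=cv2.undistortPoints(np.array(uv,np.float64).reshape(-1,1,2),np.array(p["K"],float),None).reshape(-1,2)
    d=np.c_[u,np.ones(len(u))]@R; c=-R.T@t
    return (c+d*((z-c[2])/d[:,2])[:,None])[:,:2]
def near(p,m,xy):
    pass
def masks(p,q):
    out=[]
    for d in trace(p,q):
        m=np.array(d["pixels"]).astype(np.uint8)
        c=max(cv2.findContours(m,cv2.RETR_EXTERNAL,cv2.CHAIN_APPROX_NONE)[0],key=cv2.contourArea)[:,0]
        out.append((d["confidence"],m,c))
    return out
E
python3 - <<'E'
from h import *
p=read_camera("top"); R=cv2.Rodrigues(np.array(p["rvec"],float))[0]; print("cam",-R.T@np.array(p["tvec"]).ravel())
for c,m,ct in masks(p,"block"):
    w=plane(p,ct,0.02).astype(np.float32)*1000
    (cx,cy),sz,a=cv2.minAreaRect(w); print(round(c,2),ct.mean(0),cx,cy,sz,a)
for c,m,ct in masks(p,"stop"):
    w=plane(p,ct,0.018).astype(np.float32)*1000
    ap=cv2.approxPolyDP(w.reshape(-1,1,2),6,True)[:,0]; print("stop",round(c,2),np.round(ap).tolist())
for q in ["ringblank","offcut","dome","spool","jar","hammer"]:
    for c,m,ct in masks(p,q): 
        w=plane(p,ct,0.005); print(q,round(c,2),w.min(0),w.max(0))
E
```

```text
cam [0.39621278 0.02244205 0.94178768]
0.97 [287.36190476 211.62857143] 528.1524047851562 -72.37380981445312 (90.64607238769531, 61.156131744384766) 74.76063537597656
0.71 [361.33333333 125.20175439] 754.841796875 -301.8462829589844 (127.12818145751953, 96.45295715332031) 43.18563461303711
0.6 [268.57823129 280.79591837] 357.068115234375 -8.072723388671875 (83.46150207519531, 126.03158569335938) 15.402344703674316
stop 0.56 [[623.0, -174.0], [633.0, -156.0], [631.0, -46.0], [644.0, 105.0], [527.0, 115.0], [517.0, 97.0], [525.0, 88.0], [612.0, 88.0], [619.0, 79.0], [603.0, -152.0], [610.0, -172.0]]
ringblank 0.58 [0.49452236 0.05270401] [0.51648068 0.07472856]
ringblank 0.24 [0.46673969 0.25465012] [0.60162975 0.29319208]
offcut 0.66 [0.41656437 0.11490204] [0.46539499 0.16390691]
dome 0.97 [ 0.65518935 -0.17031983] [ 0.71764679 -0.10786342]
spool 0.47 [ 0.65058998 -0.00375669] [0.70083562 0.03747457]
jar 0.84 [0.55339161 0.15902513] [0.61502563 0.21800204]
hammer 0.7 [ 0.40144968 -0.33437883] [ 0.63706923 -0.24397522]
```

Candidates: (289,211) measures 61×91 mm. (363,125) measures 96×127 mm and (269,281) measures 83×126 mm. Only the one at (289,211), right of the corner and in front of the long rail, fits 60×90. I'll confirm it in a crop and fit the rail edges.

```bash
python3 - <<'E'
from h import *
p=read_camera("top"); im=p["pixels"]
cv2.imwrite("pics/crop.png",cv2.resize(im[150:300,190:350],None,fx=5,fy=5,interpolation=cv2.INTER_CUBIC)[:600])
g=cv2.cvtColor(im,cv2.COLOR_BGR2GRAY).astype(float)
# inner edge of the long rail: dark->bright going down columns
def edge(prof,a):
    d=np.diff(prof); i=int(np.argmax(d)); 
    i0=max(i-1,0); w=np.clip(d[i0:i+2+0],0,None); return a+(np.arange(i0,i0+len(w))*w).sum()/w.sum()+.5
U=[(c,edge(g[177:192,c],177)) for c in range(238,322)]
V=[(edge(g[r,222:238],222),r) for r in range(190,216)]
for z in (0,):
  for n,uv in (("long",U),("short",V)):
    w=plane(p,uv,z); l=cv2.fitLine(w.astype(np.float32)*1000,cv2.DIST_HUBER,0,.01,.01).ravel()
    r=np.cross(l[:2],w*1000-l[2:]); print(n,l,"rms",r.std(), "yaw",np.arctan2(l[1],l[0]))
E
```

```text
long [ 4.7935899e-02  9.9885041e-01  6.1389465e+02 -6.2214489e+01] rms 0.4522167359080462 yaw 1.522842
short [ 9.9808854e-01 -6.1800580e-02  5.6860284e+02  7.1618637e+01] rms 1.1568815344708152 yaw -0.061839987<stdin>:14: DeprecationWarning: Arrays of 2-dimensional vectors are deprecated. Use arrays of 3-dimensional vectors instead. (deprecated in NumPy 2.0)
```

View pics/crop.png

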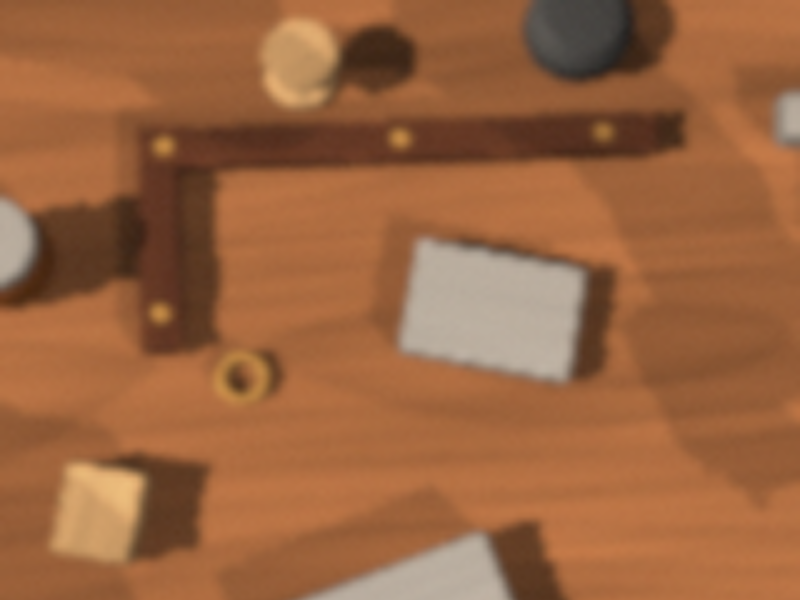

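The crop confirms it: the bare steel block (crop centre ~(492,310)) lies in front of the long rail. The ring is at (243,376), the offcut at (98,510), and the rail edge and its shadow can be told apart (~180 vs 215). Stop corner ≈ (0.621, 0.084), yaw ≈ -0.048. Moving to a hover pose behind the block.

>>> arm_command(
  series=[
    {"x": 35, "y": -25, "z": 10, "rz": 2},
    {"x": 75, "y": -55, "z": 20, "rz": 4},
    {"x": 115, "y": -84, "z": 35, "rz": 7},
    {"x": 155, "y": -112, "z": 50, "rz": 10},
    {"x": 195, "y": -141, "z": 65, "rz": 13},
    {"x": 235, "y": -170, "z": 80, "rz": 16},
    {"x": 275, "y": -199, "z": 95, "rz": 19},
    {"x": 315, "y": -228, "z": 105, "rz": 22},
    {"x": 355, "y": -257, "z": 115, "rz": 23.4},
    {"x": 390, "y": -282, "z": 120, "rz": 23.4},
    {"x": 409, "y": -296, "z": 120, "rz": 23.4},
    {"x": 409, "y": -296, "z": 120, "rz": 23.4},
    {"x": 409, "y": -296, "z": 120, "rz": 23.4},
    {"x": 409, "y": -296, "z": 120, "rz": 23.4},
  ],
  hand=35,
)

```text
invalid input
```

>>> arm_command(
  series=[
    {"x": 35, "y": -25, "z": 10, "rx": 0, "ry": 0, "rz": 2},
    {"x": 75, "y": -55, "z": 20, "rx": 0, "ry": 0, "rz": 4},
  ],
  hand=35,
  squeeze=10,
)

```text
time: 1.7
tool_pos: [0.2351, -0.4144, 0.272]
tool_rot: [3.141, -0.0, 0.286]
contact_force: [1.2, -0.0, -0.5]
opening: 0.0799
grip_force: 0.0
```

>>> arm_command(
  series=[
    {"x": 35, "y": -29, "z": 11, "rx": 0, "ry": 0, "rz": 2},
    {"x": 70, "y": -58, "z": 22, "rx": 0, "ry": 0, "rz": 4},
    {"x": 105, "y": -88, "z": 33, "rx": 0, "ry": 0, "rz": 6},
    {"x": 140, "y": -117, "z": 44, "rx": 0, "ry": 0, "rz": 8},
    {"x": 175, "y": -146, "z": 55, "rx": 0, "ry": 0, "rz": 11},
    {"x": 210, "y": -175, "z": 66, "rx": 0, "ry": 0, "rz": 14},
    {"x": 245, "y": -204, "z": 77, "rx": 0, "ry": 0, "rz": 17},
    {"x": 280, "y": -233, "z": 88, "rx": 0, "ry": 0, "rz": 19},
    {"x": 305, "y": -254, "z": 97, "rx": 0, "ry": 0, "rz": 19.4},
    {"x": 317, "y": -264, "z": 100, "rx": 0, "ry": 0, "rz": 19.4},
    {"x": 317, "y": -264, "z": 100, "rx": 0, "ry": 0, "rz": 19.4},
    {"x": 317, "y": -264, "z": 100, "rx": 0, "ry": 0, "rz": 19.4},
  ],
  hand=35,
  squeeze=10,
)

```text
time: 2.9
tool_pos: [0.4633, -0.0708, 0.1724]
tool_rot: [3.141, 0.0, -0.048]
contact_force: [-0.4, -0.4, 0.1]
opening: 0.0351
grip_force: 0.0
```

```bash
python3 - <<'E'
from h import *
s=observe(); print(s['time'],s['tool_pos'],s['tool_rot'],s['qpos'],s['opening'])
p=read_camera("wrist"); cv2.imwrite("pics/wrist1.png",p["pixels"])
for q in ("block","stop"): print(q,[(np.round(d['point'],3).tolist(),round(d['confidence'],2)) for d in mark_of(p,q)][:4])
E
```

```text
2.9 [ 0.46333864 -0.07078954  0.17240874] [ 3.14129189e+00  2.41453271e-04 -4.76252418e-02] [-3.15145118e-01  3.82923828e-01  1.84043974e+00 -4.45352842e-04
  9.18382499e-01  1.30354682e+00] 0.035093468349583545
block [([0.527, -0.078, -0.003], 0.85)]
stop [([0.619, 0.089, 0.003], 0.62)]
```

View pics/wrist1.png

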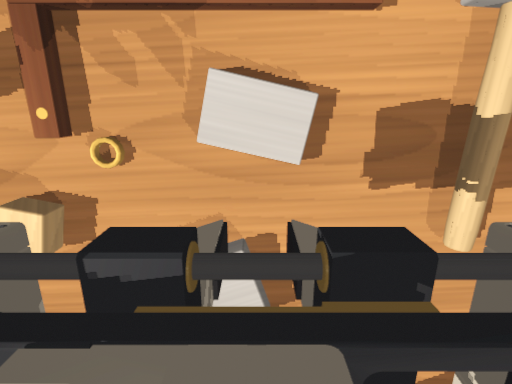

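The wrist view shows the block centred at (258,115), with clear bench between it and both fingertips (212 and 302, 245). The rails are at the top and left. I'll measure from this view.

```bash
python3 - <<'E'
from h import *
p=read_camera("wrist")
print(np.round(plane(p,[(209,69),(317,95),(299,164),(197,141)],.02)*1000))
for c,m,ct in masks(p,"block")[:1]:
    w=plane(p,ct,0.02).astype(np.float32)*1000; print(c,cv2.minAreaRect(w))
print("rail long z0",np.round(plane(p,[(100,9),(370,10)],0)*1000),"short top, bottom",np.round(plane(p,[(48,10),(60,133)],.018)*1000),np.round(plane(p,[(53,10),(70,134)],0)*1000))
E
```

```text
[[ 567.  -39.]
 [ 544. -124.]
 [ 488. -109.]
 [ 512.  -24.]]
0.7 ((528.4596557617188, -72.29824829101562), (89.94316864013672, 60.25063705444336), 74.97489929199219)
rail long z0 [[ 619.   48.]
 [ 608. -170.]] short top, bottom [[615.  79.]
 [524.  91.]] [[620.  86.]
 [522.  94.]]
```

>>> arm_command(
  series=[
    {"x": 0, "y": 0, "z": 30, "rx": 0, "ry": 0, "rz": 0},
    {"x": 0, "y": 0, "z": 60, "rx": 0, "ry": 0, "rz": 0},
    {"x": 0, "y": 0, "z": 85, "rx": 0, "ry": 0, "rz": 0},
    {"x": 0, "y": 0, "z": 97, "rx": 0, "ry": 0, "rz": 0},
    {"x": 0, "y": 0, "z": 101, "rx": 0, "ry": 0, "rz": 0},
    {"x": 4, "y": 0, "z": 101, "rx": 0, "ry": 0, "rz": 0},
    {"x": 8, "y": 0, "z": 101, "rx": 0, "ry": 0, "rz": 0},
    {"x": 11, "y": 0, "z": 101, "rx": 0, "ry": 0, "rz": 0},
    {"x": 14, "y": 0, "z": 101, "rx": 0, "ry": 0, "rz": 0},
    {"x": 17, "y": 0, "z": 101, "rx": 0, "ry": 0, "rz": 0},
    {"x": 20, "y": 0, "z": 101, "rx": 0, "ry": 0, "rz": 0},
    {"x": 23, "y": 0, "z": 101, "rx": 0, "ry": 0, "rz": 0},
    {"x": 26, "y": 0, "z": 101, "rx": 0, "ry": 0, "rz": 0},
  ],
  hand=35,
  squeeze=10,
)

```text
time: 4.45
tool_pos: [0.4882, -0.072, 0.0712]
tool_rot: [-3.141, 0.003, -0.049]
contact_force: [-5.2, -2.5, 2.8]
opening: 0.0349
grip_force: 2.4
```

>>> arm_command(
  series=[
    {"x": 3, "y": 0, "z": 0, "rx": 0, "ry": 0, "rz": 0},
    {"x": 6, "y": 0, "z": 0, "rx": 0, "ry": 0, "rz": 0},
    {"x": 9, "y": 0, "z": 0, "rx": 0, "ry": 0, "rz": 0},
    {"x": 12, "y": 0, "z": 0, "rx": 0, "ry": 0, "rz": 0},
    {"x": 15, "y": 0, "z": 0, "rx": 0, "ry": 0, "rz": 0},
    {"x": 18, "y": 0, "z": 0, "rx": 0, "ry": 0, "rz": 0},
    {"x": 21, "y": 0, "z": 0, "rx": 0, "ry": 0, "rz": 0},
    {"x": 24, "y": 0, "z": 0, "rx": 0, "ry": 0, "rz": 0},
    {"x": 27, "y": 0, "z": 0, "rx": 0, "ry": 0, "rz": 0},
    {"x": 30, "y": 0, "z": 0, "rx": 0, "ry": 0, "rz": 0},
  ],
  hand=35,
  squeeze=10,
)

```text
time: 5.45
tool_pos: [0.5169, -0.0728, 0.0712]
tool_rot: [-3.141, 0.007, -0.048]
contact_force: [-9.9, 0.9, 7.3]
opening: 0.0351
grip_force: 4.9
```

```bash
python3 - <<'E'
from h import *
s=observe(); print(s['time'],s['tool_pos'],s['contact_force'])
p=read_camera("top"); cv2.imwrite("pics/wrist2.png",read_camera("wrist")["pixels"])
for q in ("top","wrist"):
  p=read_camera(q)
  for c,m,ct in masks(p,"block")[:2]:
    w=plane(p,ct,0.02).astype(np.float32)*1000; print(q,c,cv2.minAreaRect(w))
E
```

```text
5.45 [ 0.51692752 -0.07280519  0.07119165] [-9.85464259  0.87246087  7.27133393]
top 0.77 ((358.69049072265625, 31.05499267578125), (62.401737213134766, 53.07073211669922), 14.675212860107422)
top 0.33 ((577.1103515625, 47.816802978515625), (129.71327209472656, 122.23355865478516), 85.27543640136719)
```

View pics/wrist2.png

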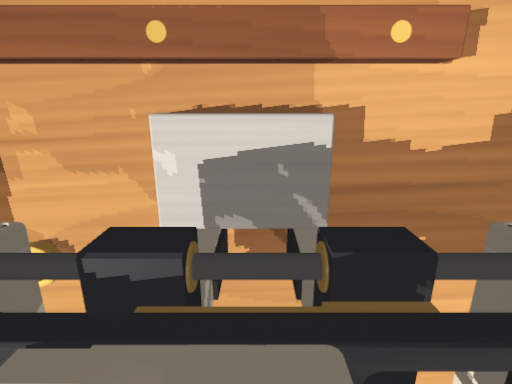

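The block is now square to both fingers (far edge at row 114, sides at columns 152–333), and the long rail's foot is parallel at row 63. Computing the remaining gaps.

```bash
cat >> h.py <<'E'
C=np.array([621,84.]);Y=-.048;RS=np.array([[np.cos(Y),-np.sin(Y)],[np.sin(Y),np.cos(Y)]])
def st(w): return np.round((np.array(w)*1000-C)@RS,1)
E
python3 - <<'E'
from h import *
p=read_camera("wrist"); s=observe()
print("block far top",st(plane(p,[(153,115),(333,114)],.02)),"rail",st(plane(p,[(100,63),(400,62)],0)),"tcp",st(s['tool_pos'][:2]))
E
```

```text
block far top [[ -26.5 -111.5]
 [ -25.9 -197.7]] rail [[-8.000e-01 -7.950e+01]
 [-1.000e-01 -2.356e+02]] tcp [ -95.6 -161.7]
```

>>> arm_command(
  series=[
    {"x": 3, "y": 0, "z": 0, "rx": 0, "ry": 0, "rz": 0},
    {"x": 6, "y": 0, "z": 0, "rx": 0, "ry": 0, "rz": 0},
    {"x": 9, "y": 0, "z": 0, "rx": 0, "ry": 0, "rz": 0},
    {"x": 12, "y": 0, "z": 0, "rx": 0, "ry": 0, "rz": 0},
    {"x": 15, "y": 0, "z": 0, "rx": 0, "ry": 0, "rz": 0},
    {"x": 18, "y": 0, "z": 0, "rx": 0, "ry": 0, "rz": 0},
    {"x": 20, "y": 0, "z": 0, "rx": 0, "ry": 0, "rz": 0},
    {"x": 21, "y": 0, "z": 0, "rx": 0, "ry": 0, "rz": 0},
    {"x": 21, "y": 0, "z": 0, "rx": 0, "ry": 0, "rz": 0},
    {"x": 18, "y": 0, "z": 0, "rx": 0, "ry": 0, "rz": 0},
    {"x": 13, "y": 0, "z": 0, "rx": 0, "ry": 0, "rz": 0},
    {"x": 9, "y": 0, "z": -20, "rx": 0, "ry": 0, "rz": 0},
    {"x": 9, "y": 0, "z": -60, "rx": 0, "ry": 0, "rz": 0},
    {"x": 9, "y": 0, "z": -90, "rx": 0, "ry": 0, "rz": 0},
    {"x": 9, "y": 0, "z": -90, "rx": 0, "ry": 0, "rz": 0},
  ],
  hand=35,
  squeeze=10,
)

```text
time: 7.3
tool_pos: [0.5305, -0.0744, 0.1656]
tool_rot: [3.14, -0.009, -0.049]
contact_force: [0.2, 0.6, -0.5]
opening: 0.0351
grip_force: 0.0
```

```bash
python3 - <<'E'
from h import *
p=read_camera("wrist"); s=observe(); print(s['time'],s['tool_pos'],s['tool_rot'],st(s['tool_pos'][:2]),s['contact_force'])
cv2.imwrite("pics/wrist3.png",p["pixels"])
for c,m,ct in masks(p,"block")[:1]:
    w=plane(p,ct,0.02); print(c,cv2.minAreaRect(st(w).astype(np.float32)))
E
```

```text
7.35 [ 0.52940362 -0.07413018  0.16346315] [ 3.14031514 -0.00510758 -0.04848123] [ -83.9 -162.3] [ 0.17793185  0.91830222 -1.1196461 ]
0.61 ((-35.099998474121094, -153.64999389648438), (59.0, 89.49999237060547), 0.0)
```

View pics/wrist3.png

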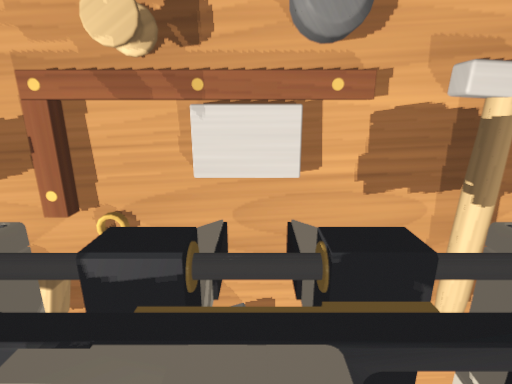

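The wrist view shows the block square at (247,140), ~5 mm off the long rail, everything else undisturbed. Next I move to its right short side, turn 90° and close the fingers.

>>> arm_command(
  series=[
    {"x": 5, "y": 6, "z": 0, "rx": 0, "ry": 0, "rz": -8},
    {"x": 10, "y": 12, "z": 0, "rx": 0, "ry": 0, "rz": -16},
    {"x": 15, "y": 19, "z": 0, "rx": 0, "ry": 0, "rz": -24},
    {"x": 20, "y": 26, "z": 0, "rx": 0, "ry": 0, "rz": -32},
    {"x": 25, "y": 33, "z": 0, "rx": 0, "ry": 0, "rz": -40},
    {"x": 30, "y": 40, "z": 0, "rx": 0, "ry": 0, "rz": -48},
    {"x": 36, "y": 47, "z": 0, "rx": 0, "ry": 0, "rz": -56},
    {"x": 42, "y": 54, "z": 0, "rx": 0, "ry": 0, "rz": -64},
    {"x": 49, "y": 63, "z": 0, "rx": 0, "ry": 0, "rz": -72},
    {"x": 49, "y": 63, "z": 0, "rx": 0, "ry": 0, "rz": -80},
    {"x": 49, "y": 63, "z": 10, "rx": 0, "ry": 0, "rz": -87},
    {"x": 49, "y": 63, "z": 20, "rx": 0, "ry": 0, "rz": -90},
    {"x": 49, "y": 63, "z": 40, "rx": 0, "ry": 0, "rz": -90},
    {"x": 49, "y": 63, "z": 40, "rx": 0, "ry": 0, "rz": -90},
  ],
  hand=0,
  squeeze=10,
)

```text
time: 8.8
tool_pos: [0.5721, -0.1384, 0.1174]
tool_rot: [-3.134, -0.002, 1.522]
contact_force: [-0.5, -0.9, -1.2]
opening: 0.0007
grip_force: 0.0
```

```bash
python3 - <<'E'
from h import *
s=observe(); print(s['time'],s['tool_pos'],s['tool_rot'],st(s['tool_pos'][:2]),s['contact_force'],s['opening'],s['qpos'][5])
E
```

```text
8.8 [ 0.57211873 -0.13841605  0.11744904] [-3.13431543e+00 -2.29283924e-03  1.52207013e+00] [ -38.2 -224.5] [-0.50228131 -0.86656798 -1.23523108] 0.0006619956519716547 -0.3187005612869974
```

>>> arm_command(
  series=[
    {"x": 0, "y": 2, "z": 25, "rx": 0, "ry": 0, "rz": 0},
    {"x": 0, "y": 3, "z": 42, "rx": 0, "ry": 0, "rz": 0},
    {"x": 0, "y": 3, "z": 49, "rx": 0, "ry": 0, "rz": 0},
    {"x": 4, "y": 3, "z": 49, "rx": 0, "ry": 0, "rz": 0},
    {"x": 8, "y": 3, "z": 49, "rx": 0, "ry": 0, "rz": 0},
    {"x": 11, "y": 3, "z": 49, "rx": 0, "ry": 0, "rz": 0},
    {"x": 13, "y": 3, "z": 49, "rx": 0, "ry": 0, "rz": 0},
    {"x": 15, "y": 3, "z": 49, "rx": 0, "ry": 0, "rz": 0},
    {"x": 17, "y": 3, "z": 49, "rx": 0, "ry": 0, "rz": 0},
    {"x": 20, "y": 3, "z": 49, "rx": 0, "ry": 0, "rz": 0},
    {"x": 23, "y": 3, "z": 49, "rx": 0, "ry": 0, "rz": 0},
    {"x": 26, "y": 3, "z": 49, "rx": 0, "ry": 0, "rz": 0},
    {"x": 30, "y": 3, "z": 49, "rx": 0, "ry": 0, "rz": 0},
    {"x": 34, "y": 3, "z": 49, "rx": 0, "ry": 0, "rz": 0},
    {"x": 38, "y": 3, "z": 49, "rx": 0, "ry": 0, "rz": 0},
    {"x": 42, "y": 3, "z": 49, "rx": 0, "ry": 0, "rz": 0},
    {"x": 46, "y": 3, "z": 49, "rx": 0, "ry": 0, "rz": 0},
    {"x": 50, "y": 3, "z": 49, "rx": 0, "ry": 0, "rz": 0},
  ],
  hand=0,
  squeeze=10,
)

```text
time: 10.6
tool_pos: [0.5803, -0.0905, 0.0731]
tool_rot: [3.14, 0.002, 1.522]
contact_force: [-1.0, -6.0, 1.4]
opening: 0.0012
grip_force: 3.0
```

```bash
python3 - <<'E'
from h import *
p=read_camera("wrist"); s=observe(); print(s['time'],s['tool_pos'],s['tool_rot'],st(s['tool_pos'][:2]),s['contact_force'])
cv2.imwrite("pics/wrist4.png",p["pixels"])
for c,m,ct in masks(p,"block")[:1]:
    w=plane(p,ct,0.02); print(c,cv2.minAreaRect(st(w).astype(np.float32)))
E
```

```text
10.65 [ 0.58024521 -0.0898838   0.07309954] [3.13973933e+00 1.67194997e-03 1.52234115e+00] [ -32.4 -175.6] [ 0.03968341 -5.01475322  1.54607999]
0.86 ((-34.6402587890625, -119.64094543457031), (59.4297981262207, 89.01663208007812), 0.09895481914281845)
```

View pics/wrist4.png

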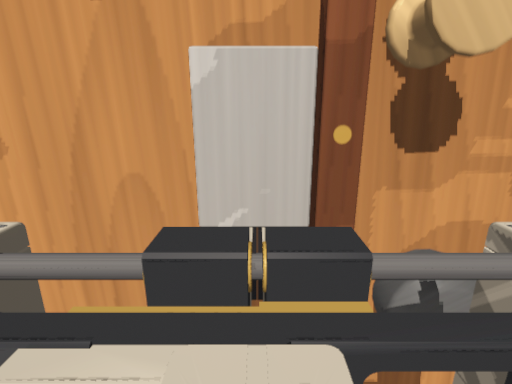

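The block is being pushed squarely (x span 190–318), parallel to the long rail with a small gap. The path to the short rail is clear, so I continue.

>>> arm_command(
  series=[
    {"x": 3, "y": 0, "z": 0, "rx": 0, "ry": 0, "rz": 0},
    {"x": 7, "y": 0, "z": 0, "rx": 0, "ry": 0, "rz": 0},
    {"x": 11, "y": 0, "z": 0, "rx": 0, "ry": 0, "rz": 0},
    {"x": 15, "y": 0, "z": 0, "rx": 0, "ry": 0, "rz": 0},
    {"x": 19, "y": 0, "z": 0, "rx": 0, "ry": 0, "rz": 0},
    {"x": 23, "y": 0, "z": 0, "rx": 0, "ry": 0, "rz": 0},
    {"x": 27, "y": 0, "z": 0, "rx": 0, "ry": 0, "rz": 0},
    {"x": 31, "y": 0, "z": 0, "rx": 0, "ry": 0, "rz": 0},
    {"x": 35, "y": 0, "z": 0, "rx": 0, "ry": 0, "rz": 0},
    {"x": 39, "y": 0, "z": 0, "rx": 0, "ry": 0, "rz": 0},
    {"x": 43, "y": 0, "z": 0, "rx": 0, "ry": 0, "rz": 0},
    {"x": 47, "y": 0, "z": 0, "rx": 0, "ry": 0, "rz": 0},
    {"x": 51, "y": 0, "z": 0, "rx": 0, "ry": 0, "rz": 0},
    {"x": 55, "y": 0, "z": 0, "rx": 0, "ry": 0, "rz": 0},
    {"x": 58, "y": 0, "z": 0, "rx": 0, "ry": 0, "rz": 0},
    {"x": 61, "y": 0, "z": 0, "rx": 0, "ry": 0, "rz": 0},
    {"x": 63, "y": 0, "z": 0, "rx": 0, "ry": 0, "rz": 0},
    {"x": 64, "y": 0, "z": 0, "rx": 0, "ry": 0, "rz": 0},
  ],
  hand=0,
  squeeze=10,
)

```text
time: 12.5
tool_pos: [0.5833, -0.0265, 0.0731]
tool_rot: [3.14, 0.002, 1.522]
contact_force: [-0.1, -8.7, 4.4]
opening: 0.0003
grip_force: 3.6
```

```bash
python3 - <<'E'
from h import *
p=read_camera("wrist"); s=observe(); print(s['time'],s['tool_pos'],s['tool_rot'],st(s['tool_pos'][:2]),s['contact_force'])
cv2.imwrite("pics/wrist5.png",p["pixels"])
for c,m,ct in masks(p,"block")[:1]:
    w=plane(p,ct,0.02); print(c,cv2.minAreaRect(st(w).astype(np.float32)))
E
```

```text
12.55 [ 0.58328114 -0.02642077  0.07306032] [3.14006650e+00 1.54922097e-03 1.52225329e+00] [ -32.4 -112.1] [-1.60836104 -6.86258558  3.55451226]
0.57 ((-34.650001525878906, -55.79999923706055), (89.5999984741211, 60.30000305175781), 90.0)
```

View pics/wrist5.png

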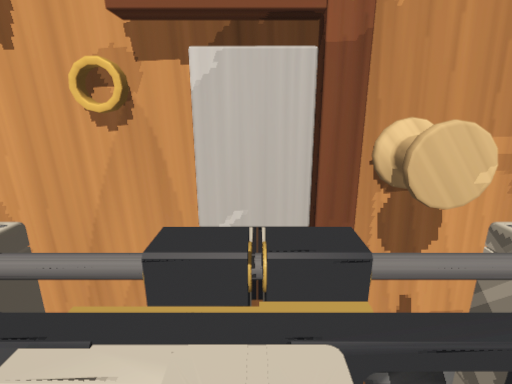

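Now the short rail's foot is at row ~18 and the block's leading top edge at row 46. I'll work out the remaining gap.

```bash
python3 - <<'E'
from h import *
p=read_camera("wrist"); g=cv2.cvtColor(p["pixels"],cv2.COLOR_BGR2GRAY)
print(g[6:52,255].tolist()); print(g[120,300:350].tolist())
for r in (15,18,20): print(r,st(plane(p,[(150,r),(310,r)],0)))
print("long foot",st(plane(p,[(318,120),(321,120),(324,60)],0)),"blk",st(plane(p,[(192,47),(316,46),(314,120)],.02)))
E
```

```text
[83, 79, 59, 45, 39, 39, 41, 42, 43, 43, 42, 41, 39, 39, 46, 63, 63, 63, 63, 64, 63, 63, 63, 63, 63, 63, 62, 64, 64, 63, 63, 63, 62, 63, 63, 63, 63, 63, 63, 108, 173, 191, 181, 175, 175, 176]
[177, 177, 177, 176, 174, 174, 173, 171, 170, 172, 172, 175, 166, 153, 96, 41, 43, 42, 35, 38, 40, 62, 75, 81, 82, 82, 83, 83, 83, 81, 81, 81, 80, 80, 79, 78, 78, 76, 74, 74, 76, 77, 78, 78, 78, 78, 78, 78, 77, 77]
15 [[-86.8   6.7]
 [ -5.8   6.8]]
18 [[-87.    5.4]
 [ -5.8   5.4]]
20 [[-87.1   4.5]
 [ -5.7   4.5]]
long foot [[  1.2 -44.9]
 [  2.9 -44.9]
 [  2.6 -14.2]] blk [[-62.4 -11.7]
 [ -5.7 -11.3]
 [ -4.9 -44.2]]
```

>>> arm_command(
  series=[
    {"x": 2, "y": 0, "z": 0, "rx": 0, "ry": 0, "rz": 0},
    {"x": 5, "y": 0, "z": 0, "rx": 0, "ry": 0, "rz": 0},
    {"x": 8, "y": 0, "z": 0, "rx": 0, "ry": 0, "rz": 0},
    {"x": 10, "y": 0, "z": 0, "rx": 0, "ry": 0, "rz": 0},
    {"x": 12, "y": 0, "z": 0, "rx": 0, "ry": 0, "rz": 0},
    {"x": 13, "y": 0, "z": 0, "rx": 0, "ry": 0, "rz": 0},
    {"x": 13, "y": 0, "z": 0, "rx": 0, "ry": 0, "rz": 0},
    {"x": 10, "y": 0, "z": 0, "rx": 0, "ry": 0, "rz": 0},
    {"x": 4, "y": 0, "z": 0, "rx": 0, "ry": 0, "rz": 0},
    {"x": 0, "y": 0, "z": -15, "rx": 0, "ry": 0, "rz": 0},
    {"x": 0, "y": 0, "z": -50, "rx": 0, "ry": 0, "rz": 0},
    {"x": 0, "y": 0, "z": -90, "rx": 0, "ry": 0, "rz": 0},
    {"x": 0, "y": 0, "z": -90, "rx": 0, "ry": 0, "rz": 0},
    {"x": 0, "y": 0, "z": -90, "rx": 0, "ry": 0, "rz": 0},
  ],
  hand=0,
  squeeze=10,
)

```text
time: 14.05
tool_pos: [0.5829, -0.0255, 0.1631]
tool_rot: [3.14, -0.0, 1.522]
contact_force: [-0.6, 0.3, 0.4]
opening: 0.0004
grip_force: 0.0
```

```bash
python3 - <<'E'
from h import *
p=read_camera("wrist"); s=observe(); print(s['time'],s['tool_pos'],s['tool_rot'],st(s['tool_pos'][:2]),s['contact_force'])
cv2.imwrite("pics/wrist6.png",p["pixels"])
for c,m,ct in masks(p,"block")[:1]:
    w=plane(p,ct,0.02); print(c,cv2.minAreaRect(st(w).astype(np.float32)))
E
```

```text
14.1 [ 0.5822926  -0.02543104  0.16189828] [-3.14060637e+00 -2.82416790e-04  1.52214896e+00] [ -33.4 -111.2] [-1.39207177 -0.18831805 -0.79499717]
0.66 ((-34.79999923706055, -43.14999771118164), (88.9000015258789, 59.599998474121094), 90.0)
```

View pics/wrist6.png

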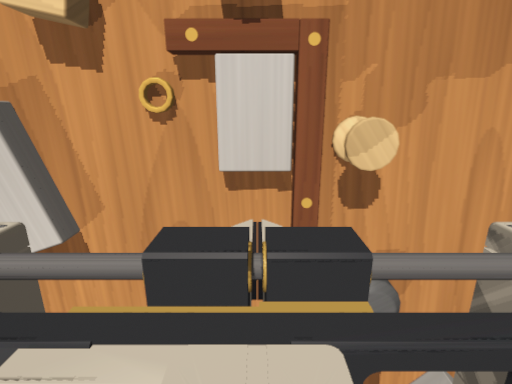

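The block is squarely in place (216–293, 53–170), ~3 mm off the short rail and ~5 mm off the long one. The ring at (155,95) is untouched. Next I go behind its near long side, keeping off the ring.

>>> arm_command(
  series=[
    {"x": 5, "y": -5, "z": 0, "rx": 0, "ry": 0, "rz": 8},
    {"x": 10, "y": -10, "z": 0, "rx": 0, "ry": 0, "rz": 16},
    {"x": 15, "y": -15, "z": 0, "rx": 0, "ry": 0, "rz": 24},
    {"x": 20, "y": -20, "z": 0, "rx": 0, "ry": 0, "rz": 32},
    {"x": 25, "y": -25, "z": 0, "rx": 0, "ry": 0, "rz": 40},
    {"x": 30, "y": -30, "z": 0, "rx": 0, "ry": 0, "rz": 48},
    {"x": 36, "y": -35, "z": 0, "rx": 0, "ry": 0, "rz": 56},
    {"x": 44, "y": -40, "z": 0, "rx": 0, "ry": 0, "rz": 64},
    {"x": 52, "y": -45, "z": 0, "rx": 0, "ry": 0, "rz": 72},
    {"x": 59, "y": -50, "z": 0, "rx": 0, "ry": 0, "rz": 80},
    {"x": 59, "y": -50, "z": 10, "rx": 0, "ry": 0, "rz": 87},
    {"x": 59, "y": -50, "z": 30, "rx": 0, "ry": 0, "rz": 90},
    {"x": 59, "y": -50, "z": 40, "rx": 0, "ry": 0, "rz": 90},
    {"x": 59, "y": -50, "z": 40, "rx": 0, "ry": 0, "rz": 90},
  ],
  hand=0,
  squeeze=10,
)

```text
time: 15.55
tool_pos: [0.5343, 0.036, 0.12]
tool_rot: [-3.141, 0.005, -0.047]
contact_force: [0.7, -0.3, -0.5]
opening: 0.0004
grip_force: 0.0
```

```bash
python3 - <<'E'
from h import *
s=observe(); print(s['time'],s['tool_pos'],s['tool_rot'],st(s['tool_pos'][:2]),s['contact_force'],s['opening'],s['qpos'][5])
E
```

```text
15.55 [0.5343027  0.03595238 0.1200429 ] [-3.14145727  0.00532469 -0.04710208] [-84.3 -52.2] [ 0.69643138 -0.30612917 -0.51589715] 0.0004362268969277777 1.5419538281848384
```

>>> arm_command(
  series=[
    {"x": 0, "y": 0, "z": 25, "rx": 0, "ry": 0, "rz": 0},
    {"x": 0, "y": 0, "z": 42, "rx": 0, "ry": 0, "rz": 0},
    {"x": 0, "y": 0, "z": 48, "rx": 0, "ry": 0, "rz": 0},
    {"x": 2, "y": 0, "z": 48, "rx": 0, "ry": 0, "rz": 0},
    {"x": 5, "y": 0, "z": 48, "rx": 0, "ry": 0, "rz": 0},
    {"x": 7, "y": 0, "z": 48, "rx": 0, "ry": 0, "rz": 0},
    {"x": 9, "y": 0, "z": 48, "rx": 0, "ry": 0, "rz": 0},
    {"x": 10, "y": 0, "z": 48, "rx": 0, "ry": 0, "rz": 0},
    {"x": 11, "y": 0, "z": 48, "rx": 0, "ry": 0, "rz": 0},
    {"x": 12, "y": 0, "z": 48, "rx": 0, "ry": 0, "rz": 0},
    {"x": 13, "y": 0, "z": 48, "rx": 0, "ry": 0, "rz": 0},
    {"x": 14, "y": 0, "z": 48, "rx": 0, "ry": 0, "rz": 0},
  ],
  hand=0,
  squeeze=10,
)

```text
time: 16.75
tool_pos: [0.5472, 0.0354, 0.0746]
tool_rot: [3.141, 0.006, -0.048]
contact_force: [-12.2, -0.3, 10.5]
opening: 0.0004
grip_force: 6.1
```

>>> arm_command(
  series=[
    {"x": 1, "y": 0, "z": 0, "rx": 0, "ry": 0, "rz": 0},
    {"x": 2, "y": 0, "z": 0, "rx": 0, "ry": 0, "rz": 0},
  ],
  hand=0,
  squeeze=10,
)

```text
time: 16.95
tool_pos: [0.5476, 0.0354, 0.0746]
tool_rot: [3.141, 0.011, -0.048]
contact_force: [-18.0, -0.7, 15.0]
opening: 0.0001
grip_force: 9.3
```

>>> arm_command(
  series=[
    {"x": 1, "y": 0, "z": 0, "rx": 0, "ry": 0, "rz": 0},
    {"x": 1.5, "y": 0, "z": 0, "rx": 0, "ry": 0, "rz": 0},
    {"x": 1.5, "y": 0, "z": 0, "rx": 0, "ry": 0, "rz": 0},
  ],
  hand=0,
  squeeze=10,
)

```text
time: 17.25
tool_pos: [0.5478, 0.0354, 0.0747]
tool_rot: [3.141, 0.013, -0.048]
contact_force: [-20.9, -0.9, 17.8]
opening: 0.0004
grip_force: 10.6
```

```bash
python3 - <<'E'
from h import *
p=read_camera("wrist"); s=observe(); print(s['time'],s['tool_pos'],s['tool_rot'],st(s['tool_pos'][:2]),s['contact_force'])
cv2.imwrite("pics/wrist7.png",p["pixels"])
E
```

```text
17.3 [0.54778388 0.03540837 0.07466667] [ 3.14129903  0.01337432 -0.0476927 ] [-70.8 -52. ] [-20.33059687  -0.61528521  17.83519432]
```

View pics/wrist7.png

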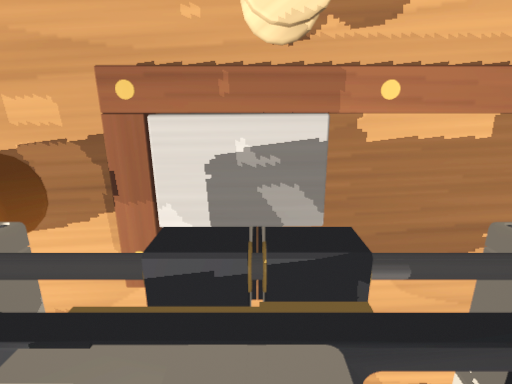

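The block is flush along the long rail (top edge at row 113 meets the rail), with a ~3 mm gap left at the short rail (cols 148–153). I retract, go to the right side and do the final y push.

>>> arm_command(
  series=[
    {"x": -3, "y": 0, "z": 0, "rx": 0, "ry": 0, "rz": 0},
    {"x": -8, "y": 0, "z": 0, "rx": 0, "ry": 0, "rz": 0},
    {"x": -12, "y": 0, "z": 0, "rx": 0, "ry": 0, "rz": 0},
    {"x": -12, "y": 0, "z": -20, "rx": 0, "ry": 0, "rz": 0},
    {"x": -12, "y": 0, "z": -50, "rx": 0, "ry": 0, "rz": 0},
    {"x": -8, "y": 6, "z": -80, "rx": 0, "ry": 0, "rz": -8},
    {"x": -4, "y": 12, "z": -80, "rx": 0, "ry": 0, "rz": -16},
    {"x": 1, "y": 18, "z": -80, "rx": 0, "ry": 0, "rz": -24},
    {"x": 6, "y": 25, "z": -80, "rx": 0, "ry": 0, "rz": -32},
    {"x": 12, "y": 32, "z": -80, "rx": 0, "ry": 0, "rz": -40},
    {"x": 18, "y": 39, "z": -80, "rx": 0, "ry": 0, "rz": -48},
    {"x": 24, "y": 46, "z": -80, "rx": 0, "ry": 0, "rz": -56},
    {"x": 30, "y": 53, "z": -80, "rx": 0, "ry": 0, "rz": -64},
    {"x": 37, "y": 60, "z": -80, "rx": 0, "ry": 0, "rz": -72},
    {"x": 37, "y": 60, "z": -80, "rx": 0, "ry": 0, "rz": -80},
    {"x": 37, "y": 60, "z": -70, "rx": 0, "ry": 0, "rz": -87},
    {"x": 37, "y": 60, "z": -50, "rx": 0, "ry": 0, "rz": -90},
    {"x": 37, "y": 60, "z": -50, "rx": 0, "ry": 0, "rz": -90},
    {"x": 37, "y": 60, "z": -50, "rx": 0, "ry": 0, "rz": -90},
  ],
  hand=0,
  squeeze=10,
)

```text
time: 19.2
tool_pos: [0.5874, -0.0267, 0.1246]
tool_rot: [-3.142, 0.0, 1.521]
contact_force: [-1.4, 0.5, -0.9]
opening: 0.0004
grip_force: 0.0
```

```bash
python3 - <<'E'
from h import *
p=read_camera("wrist"); s=observe(); print(s['time'],s['tool_pos'],s['tool_rot'],st(s['tool_pos'][:2]),s['contact_force'],s['opening'])
for c,m,ct in masks(p,"block")[:1]:
    w=plane(p,ct,0.02); print(c,cv2.minAreaRect(st(w).astype(np.float32)))
E
```

```text
19.25 [ 0.58771148 -0.02675382  0.12511942] [3.14046478e+00 2.25463628e-04 1.52074188e+00] [ -27.9 -112.2] [-0.08124806 -0.0465981   0.17065967] 0.00023406434329984092
0.89 ((-31.607553482055664, -42.801326751708984), (59.5911750793457, 89.39937591552734), 0.48146572709083557)
```

>>> arm_command(
  series=[
    {"x": 0, "y": 0, "z": 25, "rx": 0, "ry": 0, "rz": 0},
    {"x": 0, "y": 0, "z": 45, "rx": 0, "ry": 0, "rz": 0},
    {"x": 0, "y": 0, "z": 52, "rx": 0, "ry": 0, "rz": 0},
    {"x": 3, "y": 0, "z": 52, "rx": 0, "ry": 0, "rz": 0},
    {"x": 6, "y": 0, "z": 52, "rx": 0, "ry": 0, "rz": 0},
    {"x": 9, "y": 0, "z": 52, "rx": 0, "ry": 0, "rz": 0},
    {"x": 11, "y": 0, "z": 52, "rx": 0, "ry": 0, "rz": 0},
    {"x": 12, "y": 0, "z": 52, "rx": 0, "ry": 0, "rz": 0},
    {"x": 13, "y": 0, "z": 52, "rx": 0, "ry": 0, "rz": 0},
    {"x": 14, "y": 0, "z": 52, "rx": 0, "ry": 0, "rz": 0},
    {"x": 15, "y": 0, "z": 52, "rx": 0, "ry": 0, "rz": 0},
    {"x": 16, "y": 0, "z": 52, "rx": 0, "ry": 0, "rz": 0},
  ],
  hand=0,
  squeeze=10,
)

```text
time: 20.5
tool_pos: [0.5881, -0.012, 0.0727]
tool_rot: [3.141, 0.002, 1.522]
contact_force: [-1.4, -7.3, 2.1]
opening: 0.0007
grip_force: 3.4
```

>>> arm_command(
  series=[
    {"x": 1, "y": 0, "z": 0, "rx": 0, "ry": 0, "rz": 0},
    {"x": 2, "y": 0, "z": 0, "rx": 0, "ry": 0, "rz": 0},
  ],
  hand=0,
  squeeze=10,
)

```text
time: 20.7
tool_pos: [0.5881, -0.0114, 0.0728]
tool_rot: [3.141, 0.004, 1.523]
contact_force: [-3.1, -16.8, 2.8]
opening: -0.0001
grip_force: 8.4
```

Moved 0.6 mm for 2 mm commanded while the force rose to 17 N, so it should be in contact. One more small press to confirm.

>>> arm_command(
  series=[
    {"x": 0.5, "y": 0, "z": 0, "rx": 0, "ry": 0, "rz": 0},
    {"x": 1, "y": 0, "z": 0, "rx": 0, "ry": 0, "rz": 0},
    {"x": 1, "y": 0, "z": 0, "rx": 0, "ry": 0, "rz": 0},
  ],
  hand=0,
  squeeze=10,
)

```text
time: 21.0
tool_pos: [0.5881, -0.0113, 0.0728]
tool_rot: [3.142, 0.005, 1.522]
contact_force: [-3.0, -17.1, 2.0]
opening: 0.0003
grip_force: 8.7
```

>>> arm_command(
  series=[
    {"x": -2, "y": 0, "z": 0, "rx": 0, "ry": 0, "rz": 0},
    {"x": -6, "y": 0, "z": 0, "rx": 0, "ry": 0, "rz": 0},
    {"x": -14, "y": 0, "z": 0, "rx": 0, "ry": 0, "rz": 0},
    {"x": -20, "y": 0, "z": -20, "rx": 0, "ry": 0, "rz": 0},
    {"x": -20, "y": 0, "z": -60, "rx": 0, "ry": 0, "rz": 0},
    {"x": -20, "y": 0, "z": -90, "rx": 0, "ry": 0, "rz": 0},
    {"x": -20, "y": 0, "z": -90, "rx": 0, "ry": 0, "rz": 0},
    {"x": -20, "y": 0, "z": -90, "rx": 0, "ry": 0, "rz": 0},
  ],
  hand=0,
  squeeze=10,
)

```text
time: 21.8
tool_pos: [0.5872, -0.0278, 0.1627]
tool_rot: [3.14, 0.0, 1.522]
contact_force: [-0.6, -0.3, -0.2]
opening: 0.0005
grip_force: 0.0
```

```bash
python3 - <<'E'
from h import *
p=read_camera("wrist"); s=observe(); print(s['time'],s['tool_pos'],s['tool_rot'],st(s['tool_pos'][:2]),s['contact_force'],s['opening'])
cv2.imwrite("pics/wrist8.png",cv2.resize(p["pixels"][0:200,130:390],None,fx=3,fy=3,interpolation=cv2.INTER_CUBIC))
for c,m,ct in masks(p,"block")[:1]:
    w=plane(p,ct,0.02); print(c,cv2.minAreaRect(st(w).astype(np.float32)))
E
```

```text
21.85 [ 0.58670125 -0.02762504  0.16168457] [-3.14044735e+00 -1.83065684e-04  1.52232103e+00] [ -28.9 -113.1] [-0.14082453  0.56297803  0.29410739] 0.0005542141035860679
0.74 ((150.54998779296875, -305.75), (15.70001220703125, 46.69999694824219), 90.0)
```

View pics/wrist8.png

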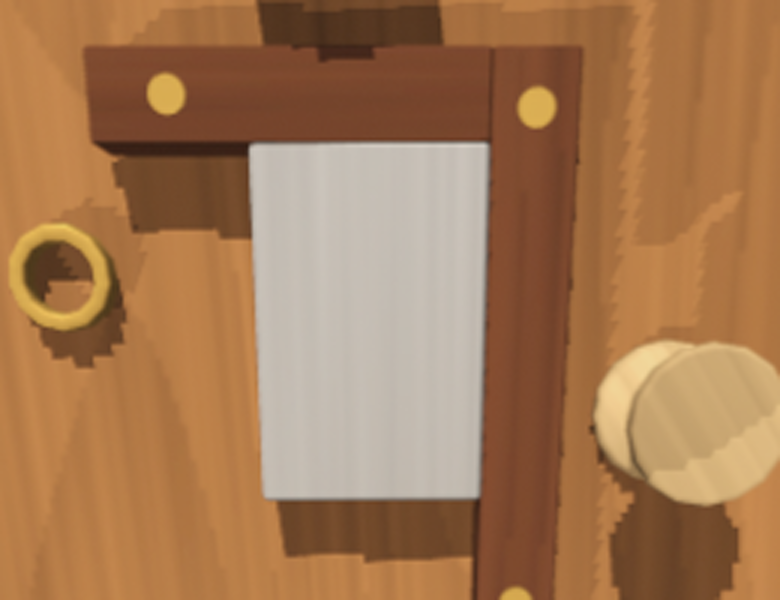

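The picture shows the block's top edge (row 143) against the short rail and its right edge (488→480) flush along the long rail. The ring and spool have not moved. Handing in.

```bash
python3 -c "
from cell import *
print(hand_in())"
```

```text
the job is handed in; nothing more can be done
None
```

The 60×90 mm steel block sits in the corner with its long side flush on the long rail and a short side against the short rail; the fingers pushed it there without lifting, and the job was handed in at about 22 s with the arm clear of everything.

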